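Change the used bottle in the tilt stand for the one that fits its bay

TASK

The small white plastic bottle leaning in one of the two bays of the tilt stand is used up: lift it out and stand it upright in the low grey tray. In the bay it leaves, gently put the standing brown bottle made for that bay, fully down and leaning in it as the other one does: the large brown bottle if it is the wide bay, the small one if it is the narrow bay. Leave the brown bottle that already leans in the other bay, the brown bottle you do not need, and everything else where they are.

Things in the scene. Friction and masses are not known exactly. Their poses are not given: they have to be found in the camera images.
- wide_bay: WIDE trough of the tilt stand, aluminium sheet, 80 mm between cheeks; for the large bottle. Origin: bottom corner, mid-width, where the inner faces of back and foot meet. z runs up the back, tilted 35 deg from vertical towards the robot's side (bottles lean neck to the robot); x along the foot, away and upward; y across. A seated bottle's origin is at x = its radius, y = z = 0, its z along this z.
- narrow_bay: NARROW trough: as the wide bay (same tilt, axes, origin) but 62 mm between cheeks; for the small brown bottle, the large does not go in. Both bays: back (plane x=0) reaches z=75 mm, foot (plane z=0) x=75 mm; cheeks 4 mm thick, x=0-54, z=0-44 mm; open towards +z and +x. A bottle let go when fully down stays by its weight.
- stand: grey base plate 165 x 250 x 8 mm under the two bays, fixed; origin: under its middle. The bays stand 75 mm left and right of its middle, their origins 16 mm above the work surface; which bay is on the left changes.
- tray: low open grey plastic tray 110 x 110 x 20 mm, fixed to the work surface; walls 4 mm, floor 4 mm thick. Origin: centre of its underside. The used bottle stands anywhere on its floor, upright.
- white_bottle: the used bottle: white plastic, round, about 0.09 kg, 113 mm high; body 52 mm in diameter, 38 mm ribbed cap above 90 mm. Leans in one of the bays at the start. Origin: centre of its base; z axis along it towards the cap. Can be gripped by the body from about 50 mm up its length, above the cheeks.
- kept_brown: small brown glass bottle with black cap (52 mm diameter, 116 mm high) that leans in the other bay at the start and stays there. Origin: centre of its base, z towards its cap.
- large_brown: large brown glass bottle standing upright on the work surface, 69 mm diameter, 142 mm high, about 0.25 kg, body straight up to about 95 mm, then a sloping shoulder; black cap 40 mm in diameter from 115 to 142 mm, by which it can be gripped (firmly: tilted, it swings about the grip unless the fingers close in the plane of the lean). Origin: centre of its base, z towards its cap.
- small_brown: small brown glass bottle standing upright on the work surface, the same kind as the kept one: 52 mm diameter, 116 mm high, about 0.16 kg, body straight up to about 80 mm, black cap 35 mm in diameter from 92 mm up. Origin: centre of its base, z towards its cap.
- wash_bottle: bystander: white squeeze wash bottle with red spout, 204 mm high, origin at its base
- beaker: bystander: small glass beaker, 60 mm diameter, 71 mm high, origin at its base
- dish: bystander: glass petri dish, 67 mm diameter, 14 mm high, origin at its base

How it is judged:
At the end, for the whole second after the job is handed in: White bottle upright (6 deg) on the tray floor; the matching brown bottle at rest in the bay it left: base within 8 mm of the foot, side within 10 mm of the back, 10 mm of mid-width, 7 deg of its axis; the kept bottle still seated; the spare brown bottle upright within 40 mm of its place (x of white_bottle in the frame of tray between -0.05 and 0.05 m and y of white_bottle in the frame of tray between -0.05 and 0.05 m and z of white_bottle in the frame of tray between -0.002 and 0.012 m and angle between white_bottle's own z axis and vertical below 0.1 rad and linear speed of each of white_bottle, kept_brown below 0.02 m/s and angular speed of each of white_bottle, kept_brown below 0.2 rad/s and ((distance between kept_brown and narrow_bay below 0.06 m and (x of large_brown in the frame of wide_bay between 0.0265 and 0.0445 m and y of large_brown in the frame of wide_bay between -0.01 and 0.01 m and z of large_brown in the frame of wide_bay between -0.006 and 0.008 m and angle between the z axis of large_brown and the z axis of wide_bay, either way round below 0.12 rad) and linear speed of large_brown below 0.02 m/s and angular speed of large_brown below 0.2 rad/s and (distance of small_brown from where it was at the start of the episode below 0.04 m and angle between small_brown's own z axis and vertical below 0.15 rad) and (x of kept_brown in the frame of narrow_bay between 0.018 and 0.036 m and y of kept_brown in the frame of narrow_bay between -0.01 and 0.01 m and z of kept_brown in the frame of narrow_bay between -0.006 and 0.008 m and angle between the z axis of kept_brown and the z axis of narrow_bay, either way round below 0.12 rad)) or (distance between kept_brown and wide_bay below 0.06 m and (x of small_brown in the frame of narrow_bay between 0.018 and 0.036 m and y of small_brown in the frame of narrow_bay between -0.01 and 0.01 m and z of small_brown in the frame of narrow_bay between -0.006 and 0.008 m and angle between the z axis of small_brown and the z axis of narrow_bay, either way round below 0.12 rad) and linear speed of small_brown below 0.02 m/s and angular speed of small_brown below 0.2 rad/s and (distance of large_brown from where it was at the start of the episode below 0.04 m and angle between large_brown's own z axis and vertical below 0.15 rad) and (x of kept_brown in the frame of wide_bay between 0.018 and 0.036 m and y of kept_brown in the frame of wide_bay between -0.02 and 0.02 m and z of kept_brown in the frame of wide_bay between -0.006 and 0.008 m and angle between the z axis of kept_brown and the z axis of wide_bay, either way round below 0.12 rad)))); the robot touches nothing.
It fails at once if a bystander was shoved more than 40 mm or tipped over ((distance of wash_bottle from where it was at the start of the episode above 0.04 m or angle between wash_bottle's own z axis and vertical above 0.35 rad) or (distance of beaker from where it was at the start of the episode above 0.04 m or angle between beaker's own z axis and vertical above 0.35 rad) or (distance of dish from where it was at the start of the episode above 0.04 m or angle between dish's own z axis and vertical above 0.35 rad)).
It fails at once if the bottle to be kept was taken or knocked out of its bay (distance of kept_brown from where it was at the start of the episode above 0.04 m).
It fails at once if the brown bottle that is not needed was moved more than 40 mm ((distance between kept_brown and narrow_bay below 0.06 m and (distance of small_brown from where it was at the start of the episode above 0.04 m or angle between small_brown's own z axis and vertical above 0.35 rad)) or (distance between kept_brown and wide_bay below 0.06 m and (distance of large_brown from where it was at the start of the episode above 0.04 m or angle between large_brown's own z axis and vertical above 0.35 rad))).
It fails at once if a brown glass bottle was rammed into the bay (more than 60 N) (contact force between large_brown and wide_bay above 60 N or contact force between small_brown and narrow_bay above 60 N).
It fails at once if a brown glass bottle was dropped (falling free faster than 0.5 m/s) ((linear speed of large_brown above 0.5 m/s and contact force between the fingers and large_brown below 0.1 N) or (linear speed of small_brown above 0.5 m/s and contact force between the fingers and small_brown below 0.1 N)).
It also fails if it takes over 61 s, if anything falls off the work surface, if the arm or the gripper's body presses on something with over 40 N, if the wrist force passes 120 N, or if a joint passes its speed limit or range.

ROBOT

A 6-joint arm with a two-finger parallel gripper is mounted at the origin on a cart in front of the work surface, level with it; the furniture and walls round the work are solid. World frame = base frame: x ahead of the robot, y to its left, z up, the work surface at z = 0. Lengths are in m, angles in rad, forces in N, time in s.
With the tool pointing down it reaches from about 0.325 to 0.875 m from the base axis. Payload 4.4 kg.
Tool frame: the origin (TCP) lies midway between the tips of the shut fingers; the grasp point (between the pads) lies 19 mm behind it; x points along the fingers, y is the direction in which the jaws open and shut, and the axes are right-handed (so a half turn about x gives the same grasp; the last joint's range is limited). The gripper opens to 85 mm and grips with 20 to 120 N. Pads are 22 mm wide; open, the fingers measure 114 mm over their backs; the gripper's body (76 mm by 85 mm) begins 54 mm behind the grasp point. The pads swing forward as they close: fully open they stand 13 mm farther back than shut.
Start: joints at [-1.472, 0.207, 1.542, -0, 1.393, -0.15], TCP at [0.142, -0.557, 0.231] pointing down, gripper open.
Joint ranges: [-2.73, 2.73], [-0.86, 2.22], [0.23, 2.46], [-1.11, 4.25], [0.08, 2.63], [-2.82, 2.82]. Speed limits (rad/s): [2.79, 2.79, 3.14, 3.14, 3.14, 3.14].

INTERFACE

Orientations are given as a unit quaternion [x, y, z, w].
In Python, from rig import telemetry, optics, arm gives the robot as it stands.
- The arm moves only by the shell command python3 -m crank 'ROWS' [FORCE]. ROWS is JSON, a list of rows, each an object with "grip": the opening, from -1 (shut) to 1 (fully open), so that 0 is half open; "slide": the shift along the tool's x, y, z in m, a list of three; "turn": the turn, a rotation vector about the tool's x, y, z in degrees, a list of three. A call has 1 to 20 rows; each row is the pose to reach, as a shift and turn from the pose measured when the call began, along the tool's axes at that moment; what a row does not reach only later rows make up. A row lasts 1/10 s, in which the tool goes at most 50 mm and 8.59 degrees, less where a joint would pass 70% of its speed; a pose out of reach is approached as far as the arm can. A call with a gripper value outside its range is refused whole. The fingers move at their own pace and stop on an object; FORCE is the grip in N (left out, the last holds). Time passes only in rows, so rows that repeat a pose let the fingers close. It gives the time, the measured TCP pose, the force and the opening at its end, in the units of the state.
- telemetry.read_state(): the state, without advancing time (a new reading comes with each control period).
- optics.capture(name): name is "scene" or "top"; returns the picture (400x640x3 uint8, red, green, blue); there is no depth.
- optics.camera_params(name): a dict with "fx", "fy", "cx", "cy" (pixels), "dist" ([k1, k2, p1, p2, k3] as OpenCV has them; the pictures are not rectified), "xyz" and "attitude" of the camera in the world. Camera axes: x right, y down, z forward; pixel columns grow to the right and rows downward; lengths in m; the calibration is good to about 2 mm. A picture is of the moment at which its call begins. camera_params takes no time and is no camera call.
- arm.sign_off(): hands the job in, once; it reports no verdict.
The state is a dict: "time_s": time; "joint_positions": joint angles; "joint_vel": joint speeds; "effort": joint torques, N m; "position": TCP position; "tcp_rot": TCP orientation; "force": force on the tool from outside, world axes, zero at the start; "torque": the same for the moment, N m; "grip_width": opening from 0.0 (shut) to 1.0 (fully open).
Only numpy, scipy, OpenCV 4.12 (cv2) and the standard library are available. Lean on these libraries where they do the work, as an engineer would, in place of code of your own. Each camera call takes 0.05 s, during which the arm holds its last target. There are 200 camera calls.

## Working session

There is one attempt and no reset: what is moved stays moved. The work goes in short steps, Python scripts to look and compute and a shell command to move; the robot and the scene stay as the last step left them, time stands still between calls to the robot, and variables do not carry over. Pictures are saved under pics/ and viewed, about 8 in all and at most 12, crops included, and the job is handed in when it is done.

```bash
mkdir -p pics; ls; python3 - <<'E'
from rig import telemetry, optics, arm
import cv2,json
print(telemetry.read_state())
for n in("scene","top"):
    cv2.imwrite(f"pics/{n}0.png",optics.capture(n)[:,:,::-1]); print(n,optics.camera_params(n))
E
```

```text
pics
{'time_s': 0.0, 'joint_positions': array([-1.47150490e+00,  2.07472349e-01,  1.54295457e+00, -1.56192218e-06,
        1.39348958e+00, -1.50439847e-01]), 'joint_vel': array([-4.51208984e-04,  3.81702429e-04,  1.33877646e-05, -1.32367512e-03,
        1.17828782e-03, -3.29421808e-04]), 'effort': array([-2.56557243e-03, -3.83041048e+01, -2.91597891e+01, -4.92722538e-04,
        1.07329694e-02, -9.45923745e-06]), 'position': array([ 0.14205395, -0.55639752,  0.23009574]), 'tcp_rot': array([ 0.70162152,  0.08888546, -0.70158059,  0.08724277]), 'force': array([-0.03929917, -0.00093339, -0.10041648]), 'torque': array([-0.01760019, -0.02407544, -0.00811274]), 'grip_width': 0.9979936885696835}
scene {'fx': 401.09015572112776, 'fy': 401.09015572112776, 'cx': 315.36768067862687, 'cy': 194.46440100273733, 'dist': array([-0.06231523,  0.        ,  0.        ,  0.        ,  0.        ]), 'xyz': array([0.27367584, 0.37376544, 0.84380682]), 'attitude': array([-0.2627725 ,  0.92854575, -0.25071074,  0.07679541])}
top {'fx': 366.59994219869407, 'fy': 366.59994219869407, 'cx': 322.82622424720273, 'cy': 203.5285026249086, 'dist': array([-0.06522083,  0.        ,  0.        ,  0.        ,  0.        ]), 'xyz': array([ 0.4402271 , -0.02151958,  0.88645124]), 'attitude': array([-0.70117536,  0.70984571, -0.04198497,  0.0520523 ])}
```

View pics/scene0.png

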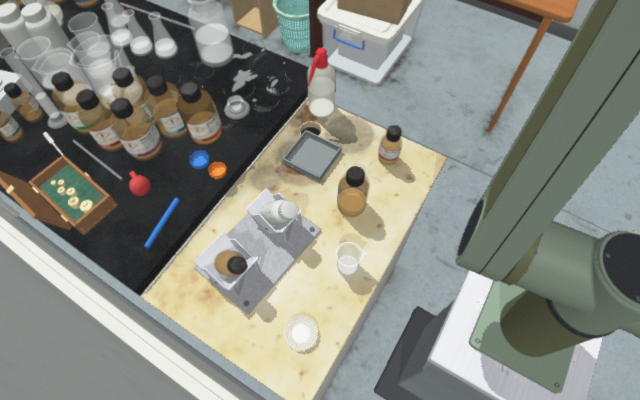

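View pics/top0.png

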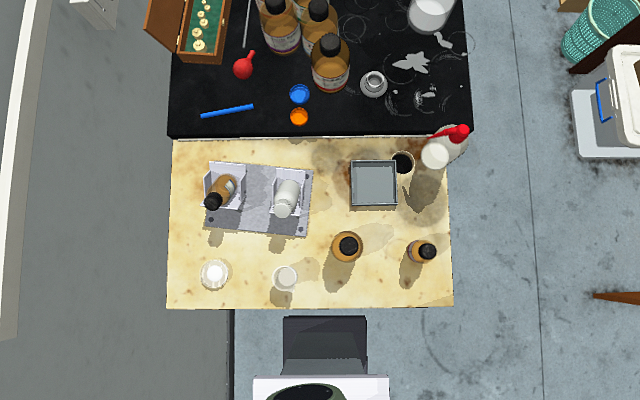

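The top view has x up and y left. The stand is at about (258,200), with the kept brown bottle in the left bay and the white bottle in the right bay at (287,197). The tray is at (373,183), large brown at (346,247), small brown at (423,251), the dish at (214,274) and the beaker at (285,278). I'll zoom in on the bays next.

```bash
cat > h.py <<'E'
import numpy as np,cv2
from scipy.spatial.transform import Rotation as R
from rig import telemetry, optics
def cam(n):
    p=optics.camera_params(n);K=np.array([[p['fx'],0,p['cx']],[0,p['fy'],p['cy']],[0,0,1]])
    return K,np.array(p['dist']),np.array(p['xyz']),R.from_quat(p['attitude']).as_matrix()
def ray(n,uv):
    K,d,c,M=cam(n);u=cv2.undistortPoints(np.array(uv,float).reshape(-1,1,2),K,d).reshape(-1,2)
    return c,np.c_[u,np.ones(len(u))]@M.T
def plane(n,uv,z):
    c,d=ray(n,uv);return c+d*((z-c[2])/d[:,2])[:,None]
def proj(n,X):
    K,d,c,M=cam(n);return cv2.projectPoints(np.array(X,float).reshape(-1,1,3),cv2.Rodrigues(M.T)[0],-M.T@c,K,d)[0].reshape(-1,2)
def tri(u1,u2):
    A=np.zeros((3,3));b=np.zeros(3)
    for n,u in(("scene",u1),("top",u2)):
        c,d=ray(n,[u]);d=d[0]/np.linalg.norm(d);P=np.eye(3)-np.outer(d,d);A+=P;b+=P@c
    return np.linalg.solve(A,b)
E
python3 - <<'E'
import cv2,numpy as np
from h import *
t=cv2.imread("pics/top0.png");s=cv2.imread("pics/scene0.png")
a=cv2.resize(t[150:245,195:320],None,fx=6,fy=6,interpolation=cv2.INTER_CUBIC)[:,:]
cv2.imwrite("pics/topc.png",a)
b=cv2.resize(s[180:320,190:330],None,fx=4.2,fy=4.2,interpolation=cv2.INTER_CUBIC);cv2.imwrite("pics/scenec.png",b)
print('cap dark blobs')
for n,im,rois in(("top",t,{'large':(325,368,225,268),'small':(405,440,235,270),'kept':(198,240,170,215)}),("scene",s,{'large':(335,370,165,190),'small':(380,405,122,142),'kept':(215,250,250,275)})):
    for k,(x0,x1,y0,y1) in rois.items():
        m=(im[y0:y1,x0:x1].max(2)<50).astype(np.uint8)
        c,l,st,ce=cv2.connectedComponentsWithStats(m);i=1+st[1:,4].argmax();print(n,k,ce[i]+[x0,y0],st[i])
print(plane("top",[[373,183]],0.02),plane("top",[[346,247]],.142),plane("top",[[423,251]],.116),plane("top",[[214,274]],.014),plane("top",[[285,278]],.07),plane("top",[[258,200]],.008))
E
```

```text
cap dark blobs
top large [348.28174603 245.71031746] [ 15  12  18  19 252]
top small [427.13907285 251.43046358] [ 14   9  17  15 151]
top kept [213.27272727 201.11363636] [  6  22  18  19 220]
scene large [354.35643564 181.26732673] [ 12  10  16  11 101]
scene small [392.52702703 136.7027027 ] [ 7 10 13  9 74]
scene kept [230.16666667 268.83333333] [14 17  4  5  6]
[[ 0.60443709 -0.13085778  0.02      ]] [[ 0.45086471 -0.05721601  0.142     ]] [[ 0.44065099 -0.21918504  0.116     ]] [[0.3920009  0.25016952 0.014     ]] [[0.38555207 0.07453413 0.07      ]] [[0.56867306 0.14794423 0.008     ]]
```

View pics/topc.png

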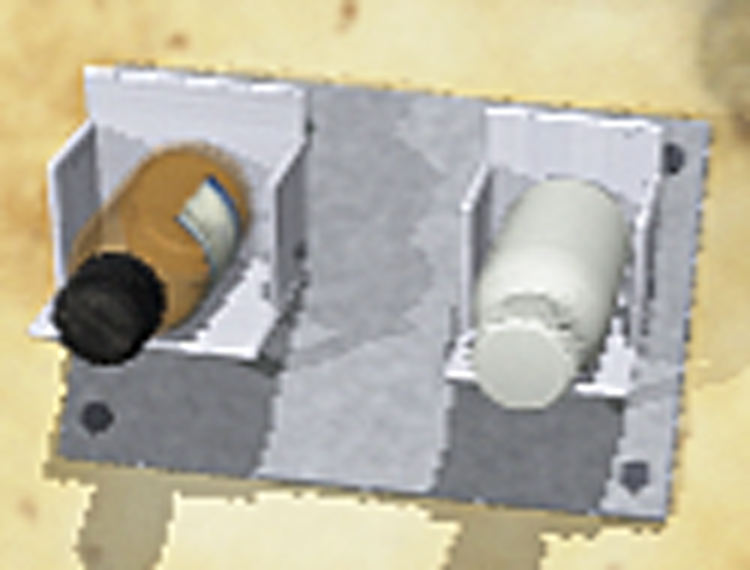

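View pics/scenec.png

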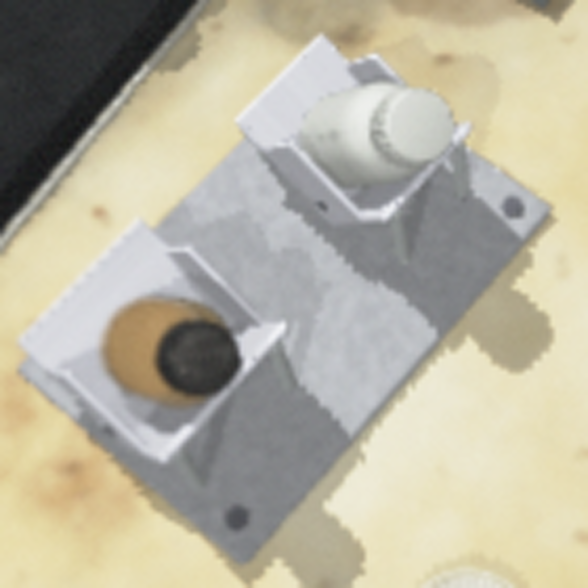

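The left bay, holding the kept brown bottle, is clearly the wider one. The white bottle is in the narrow right bay, so the small brown bottle is the one to use. Next I turn the edge corners from the two crops into positions.

```bash
python3 - <<'E'
from h import *
np.set_printoptions(precision=4,suppress=True)
T=lambda x,y:[195+(x+.5)/6-.5,150+(y+.5)/6-.5]
S=lambda x,y:[190+(x+.5)/4.2-.5,180+(y+.5)/4.2-.5]
F,B=.016+.075*np.sin(.6109),.016+.075*np.cos(.6109)
for nm,f,c,A in(("top",T,"narrow",((485,108),(660,125),(447,375),(630,395))),("top",T,"wide",((85,68),(303,90),(32,332),(262,358))),("scene",S,"narrow",((322,36),(238,120),(468,128),(385,216))),("scene",S,"wide",((140,222),(20,342),(284,328),(165,458)))):
    P=np.array([plane(nm,[f(*a)],z)[0] for a,z in zip(A,(F,F,B,B))])
    f_,b_=P[:2].mean(0),P[2:].mean(0)
    yf=np.degrees(np.arctan2(*(P[1]-P[0])[[0,1]]*[1,-1])) ;yb=np.degrees(np.arctan2(*(P[3]-P[2])[[0,1]]*[1,-1]))
    print(nm,c,"F",f_,"B",b_,"w",np.linalg.norm(P[1]-P[0]),np.linalg.norm(P[3]-P[2]),"edge yaw",yf,yb)
P=plane("top",[T(50,466),T(665,520),T(710,121)],.008);print("plate",P,np.linalg.norm(P[1]-P[0]),np.linalg.norm(P[2]-P[1]))
e=(P[0]-P[1]);print("yaw",np.degrees(np.arctan2(-e[0],e[1])))
P=plane("scene",[S(552,209),S(245,565)],.008);print(P)
# bottles
im=cv2.imread("pics/top0.png");s=cv2.imread("pics/scene0.png")
print("large",tri((356,173),(347.8,246.2)))
print("small",tri((393.5,131),(427,251)))
st=telemetry.read_state();print(R.from_quat(st['tcp_rot']).as_matrix())
t=cv2.resize(im[225:275,325:445],None,fx=6,fy=6,interpolation=cv2.INTER_CUBIC);b=cv2.resize(s[118:220,330:415],None,fx=4,fy=4,interpolation=cv2.INTER_CUBIC)
o=np.zeros((60*0+300+0,0,3),np.uint8)
h=max(t.shape[0],b.shape[0]);o=np.zeros((600,800,3),np.uint8);o[:t.shape[0],:t.shape[1]]=t;b=cv2.resize(b,None,fx=.7,fy=.7);o[302:302+b.shape[0],:b.shape[1]]=b[:298]
q=cv2.resize(im[150:215,340:415],None,fx=4,fy=4);o[302:302+260,300:600]=q
cv2.imwrite("pics/bot.png",o)
E
```

```text
top narrow F [0.6327 0.0647 0.059 ] B [0.5268 0.0753 0.0774] w 0.06806964913324648 0.06856003679769516 edge yaw -6.561087673660687 -6.955713594583229
top wide F [0.6501 0.2126 0.059 ] B [0.5437 0.2226 0.0774] w 0.08681591263595416 0.08832625413695329 edge yaw -6.891414438484023 -7.106539324635634
scene narrow F [0.6323 0.0644 0.059 ] B [0.5275 0.0774 0.0774] w 0.06656137972329274 0.06438630457920863 edge yaw 173.09562209034442 172.47667333266278
scene wide F [0.649  0.2138 0.059 ] B [0.5447 0.2256 0.0774] w 0.08420582185765214 0.08259474791267421 edge yaw 172.92310423896978 173.34525194004348
plate [[0.5037 0.282  0.008 ]
 [0.4795 0.0329 0.008 ]
 [0.6417 0.0137 0.008 ]] 0.2502781190181891 0.16339063201411527
yaw -5.554027383531142
[[0.4794 0.034  0.008 ]
 [0.5074 0.279  0.008 ]]
large [ 0.4522 -0.061   0.1416]
small [ 0.4409 -0.2285  0.1119]
[[-0.0002  0.2472 -0.969 ]
 [ 0.0022 -0.969  -0.2472]
 [-1.     -0.0022 -0.0003]]
```

View pics/bot.png

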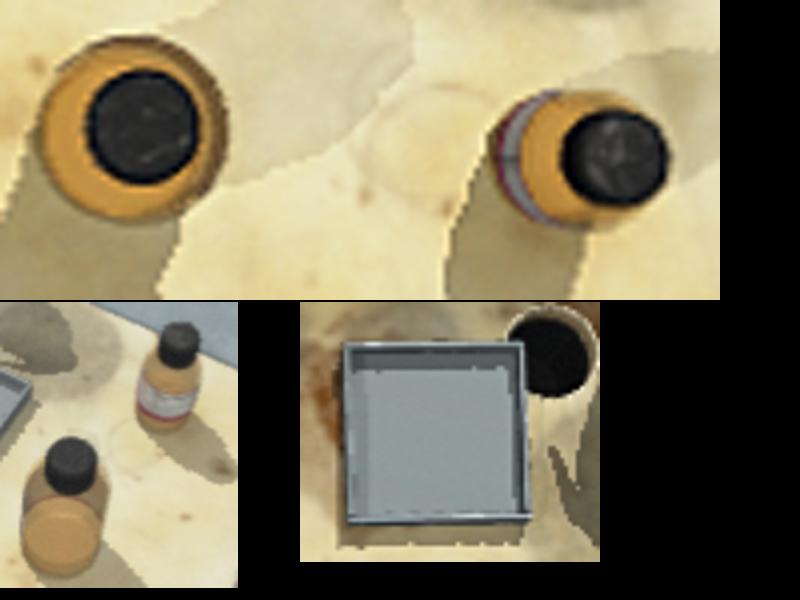

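The narrow bay's origin is at about (0.571, 0.0715, 0.016), yaw −6.5°. Small brown is at (0.441, −0.229) and the tray centre at (0.604, −0.131). Now I work out the approach to the white bottle, with the tool along its axis and the jaws closing across the bay.

```bash
cat >> h.py <<'E'
np.set_printoptions(precision=4,suppress=True)
ya=np.radians(-6.5);hh=np.array([np.cos(ya),np.sin(ya),0]);ll=np.array([-np.sin(ya),np.cos(ya),0]);up=np.array([0,0,1.])
O=np.array([.5706,.0715,.016]);t=np.radians(35)
xb=hh*np.cos(t)+up*np.sin(t);zb=-hh*np.sin(t)+up*np.cos(t)
def frame(tx,ty): return np.stack([tx,ty,np.cross(tx,ty)],1)
RB=frame(-zb,-ll)
def down(yaw_deg): # tool down, tool y = -l rotated
    a=np.radians(yaw_deg);return frame(-up,np.array([np.sin(a),-np.cos(a),0]))
def bay(s,r=.026,dx=0,dy=0): return O+(r+dx)*xb+s*zb+dy*ll   # TCP at length s along seated bottle axis
def go(p,Rt):
    st=telemetry.read_state();Rc=R.from_quat(st['tcp_rot']).as_matrix()
    print("slide",Rc.T@(np.array(p)-st['position']),"turn",np.degrees(R.from_matrix(Rc.T@Rt).as_rotvec()),"|d|",np.linalg.norm(p-st['position']))
E
python3 -c "
from h import *
print(bay(.2),bay(.051));go(bay(.20),RB)"
```

```text
[0.4778 0.0821 0.1947] [0.5627 0.0724 0.0727]
slide [ 0.0367 -0.5356 -0.4831] turn [20.12   34.6146  6.4774] |d| 0.722273181212072
```

```bash
python3 -m crank '[{"grip":1,"slide":[-0.03,-0.25,-0.225],"turn":[10,15,3]},{"grip":1,"slide":[-0.03,-0.25,-0.225],"turn":[10,15,3]},{"grip":1,"slide":[-0.03,-0.25,-0.225],"turn":[10,15,3]},{"grip":1,"slide":[-0.03,-0.25,-0.225],"turn":[10,15,3]},{"grip":1,"slide":[-0.03,-0.25,-0.225],"turn":[10,15,3]},{"grip":1,"slide":[-0.03,-0.25,-0.225],"turn":[10,15,3]},{"grip":1,"slide":[-0.03,-0.25,-0.225],"turn":[10,15,3]},{"grip":1,"slide":[0.0367,-0.5356,-0.4831],"turn":[20.1,34.6,6.5]},{"grip":1,"slide":[0.0367,-0.5356,-0.4831],"turn":[20.1,34.6,6.5]},{"grip":1,"slide":[0.0367,-0.5356,-0.4831],"turn":[20.1,34.6,6.5]},{"grip":1,"slide":[0.0367,-0.5356,-0.4831],"turn":[20.1,34.6,6.5]},{"grip":1,"slide":[0.0367,-0.5356,-0.4831],"turn":[20.1,34.6,6.5]},{"grip":1,"slide":[0.0367,-0.5356,-0.4831],"turn":[20.1,34.6,6.5]},{"grip":1,"slide":[0.0367,-0.5356,-0.4831],"turn":[20.1,34.6,6.5]},{"grip":1,"slide":[0.0367,-0.5356,-0.4831],"turn":[20.1,34.6,6.5]},{"grip":1,"slide":[0.0367,-0.5356,-0.4831],"turn":[20.1,34.6,6.5]},{"grip":1,"slide":[0.0367,-0.5356,-0.4831],"turn":[20.1,34.6,6.5]}]' 30; python3 -c "
from h import *
go(bay(.20),RB);print(telemetry.read_state()['joint_positions']);go(bay(.051),RB)"
```

```text
time_s: 1.8
position: [0.4777, 0.0864, 0.1932]
tcp_rot: [0.885, -0.047, -0.463, -0.024]
force: [-0.8, 0.8, 0.4]
grip_width: 1.0
slide [-0.0009  0.0043 -0.0013] turn [0.4153 0.1816 0.2346] |d| 0.004594734586846479
[ 0.0642 -0.2862  2.2227 -0.1697  0.611   1.8492]
slide [ 0.1481  0.0049 -0.0018] turn [0.4153 0.1816 0.2346] |d| 0.14814275025882245
```

```bash
python3 -m crank '[{"grip":1,"slide":[0.0,0.005,-0.002],"turn":[0.4,0.2,0.2]},{"grip":1,"slide":[0.03,0.005,-0.002],"turn":[0.4,0.2,0.2]},{"grip":1,"slide":[0.06,0.005,-0.002],"turn":[0.4,0.2,0.2]},{"grip":1,"slide":[0.08,0.005,-0.002],"turn":[0.4,0.2,0.2]},{"grip":1,"slide":[0.08,0.005,-0.002],"turn":[0.4,0.2,0.2]}]'; python3 -c "
from h import *
go(bay(.051),RB)
a=optics.capture('top')[130:260,190:330,::-1];b=optics.capture('scene')[150:330,180:360,::-1]
o=np.zeros((540,800,3),np.uint8);o[:371,:400]=cv2.resize(a,(400,371));o[:400,400:]=cv2.resize(b,(400,400));cv2.imwrite('pics/appr.png',o[:400])"
```

```text
time_s: 2.3
position: [0.5229, 0.074, 0.1262]
tcp_rot: [0.884, -0.052, -0.463, -0.027]
force: [-0.2, -0.2, 0.6]
grip_width: 1.004
slide [ 0.0665 -0.0031 -0.0022] turn [-0.1423  0.2767 -0.1465] |d| 0.0666522807812903
```

View pics/appr.png

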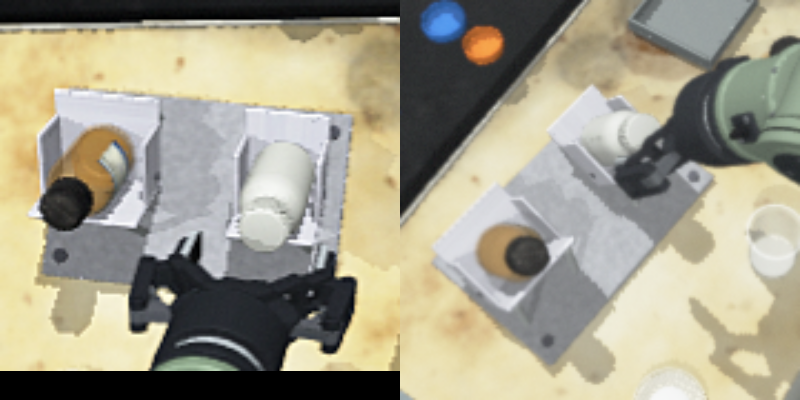

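The bottle is between the open jaws, with its cap slightly to the right of the jaw centre. I'll check the cap position numerically.

```bash
python3 -c "
from h import *
T=lambda x,y:[195+(x+.5)/6-.5,150+(y+.5)/6-.5]
S=lambda x,y:[190+(x+.5)/4.2-.5,180+(y+.5)/4.2-.5]
c=bay(.113);p=plane('top',[T(525,362)],c[2])[0];q=plane('scene',[S(420,120)],c[2])[0]
print(c,p,q,(p-c)@ll,(q-c)@ll)"
```

```text
[0.5274 0.0764 0.1235] [0.53   0.0745 0.1235] [0.5306 0.0737 0.1235] -0.0015907650046801665 -0.002348323750836423
```

```bash
python3 -m crank '[{"grip":1,"slide":[0.02,-0.001,-0.003],"turn":[0,0.3,0]},{"grip":1,"slide":[0.04,-0.001,-0.003],"turn":[0,0.3,0]},{"grip":1,"slide":[0.06,-0.001,-0.003],"turn":[0,0.3,0]},{"grip":1,"slide":[0.066,-0.001,-0.003],"turn":[0,0.3,0]},{"grip":1,"slide":[0.066,-0.001,-0.003],"turn":[0,0.3,0]},{"grip":-1,"slide":[0.066,-0.001,-0.003],"turn":[0,0.3,0]},{"grip":-1,"slide":[0.066,-0.001,-0.003],"turn":[0,0.3,0]},{"grip":-1,"slide":[0.066,-0.001,-0.003],"turn":[0,0.3,0]},{"grip":-1,"slide":[0.066,-0.001,-0.003],"turn":[0,0.3,0]},{"grip":-1,"slide":[0.066,-0.001,-0.003],"turn":[0,0.3,0]},{"grip":-1,"slide":[0.066,-0.001,-0.003],"turn":[0,0.3,0]}]' 30; python3 -c "
from h import *
go(bay(.051),RB)"
```

```text
time_s: 3.5
position: [0.5645, 0.0713, 0.078]
tcp_rot: [0.887, -0.051, -0.458, -0.027]
force: [-4.4, -0.5, 6.7]
grip_width: 0.569
slide [ 0.0032 -0.0009  0.0046] turn [-0.1029 -0.4159 -0.0542] |d| 0.0056621792638834245
```

```bash
python3 -m crank '[{"grip":-1,"slide":[-0.02,0,0],"turn":[0,0,0]},{"grip":-1,"slide":[-0.04,0,0],"turn":[0,0,0]},{"grip":-1,"slide":[-0.07,0,0],"turn":[0,0,0]},{"grip":-1,"slide":[-0.10,0,0],"turn":[0,0,0]},{"grip":-1,"slide":[-0.13,0,0],"turn":[0,0,0]},{"grip":-1,"slide":[-0.13,0,0],"turn":[0,0,0]}]'; python3 -c "
from h import *
p=[.595,-.12,.2];go(p,down(-6.5));go([.595,-.12,.06],down(-6.5));print(telemetry.read_state()['joint_positions'])
cv2.imwrite('pics/l.png',cv2.resize(np.hstack([optics.capture('top')[130:330,200:400],optics.capture('scene')[100:300,200:400]])[:,:,::-1],(800,400)))"
```

```text
time_s: 4.1
position: [0.4903, 0.0806, 0.1881]
tcp_rot: [0.889, -0.05, -0.454, -0.027]
force: [0.3, 0.1, -0.6]
grip_width: 0.564
slide [ 0.0644  0.1873 -0.1101] turn [ -0.0798 -35.8536   0.0798] |d| 0.22661863231611928
slide [ 0.1779  0.1876 -0.0281] turn [ -0.0798 -35.8536   0.0798] |d| 0.2600434285704223
[ 0.0489 -0.2535  2.2189 -0.1764  0.5636  1.854 ]
```

View pics/l.png

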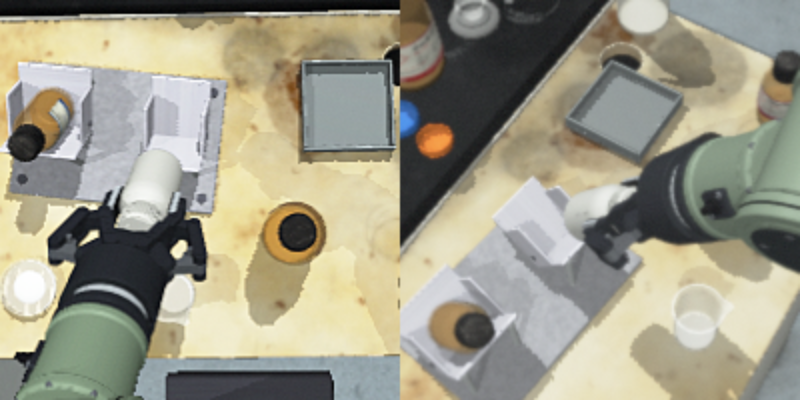

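Held by the body and clear of the bay. Next I move over the tray and turn the bottle upright.

```bash
python3 -m crank '[{"grip":-1,"slide":[0.064,0.187,-0.11],"turn":[0,-35.8,0]},{"grip":-1,"slide":[0.064,0.187,-0.11],"turn":[0,-35.8,0]},{"grip":-1,"slide":[0.064,0.187,-0.11],"turn":[0,-35.8,0]},{"grip":-1,"slide":[0.064,0.187,-0.11],"turn":[0,-35.8,0]},{"grip":-1,"slide":[0.064,0.187,-0.11],"turn":[0,-35.8,0]},{"grip":-1,"slide":[0.064,0.187,-0.11],"turn":[0,-35.8,0]},{"grip":-1,"slide":[0.064,0.187,-0.11],"turn":[0,-35.8,0]},{"grip":-1,"slide":[0.064,0.187,-0.11],"turn":[0,-35.8,0]},{"grip":-1,"slide":[0.064,0.187,-0.11],"turn":[0,-35.8,0]}]'; python3 -c "
from h import *
go([.595,-.12,.075],down(-6.5))
a=optics.capture('top')[130:280,310:460,::-1];b=optics.capture('scene')[60:260,220:420,::-1]
cv2.imwrite('pics/u.png',np.hstack([cv2.resize(a,(400,400)),cv2.resize(b,(400,400))]))"
```

```text
time_s: 5.1
position: [0.5929, -0.1186, 0.1957]
tcp_rot: [-0.704, 0.04, 0.708, 0.041]
force: [-0.2, -0.9, -0.2]
grip_width: 0.564
slide [ 0.1207  0.0013 -0.003 ] turn [-0.0045  0.3501  0.0634] |d| 0.1207085224773227
```

View pics/u.png

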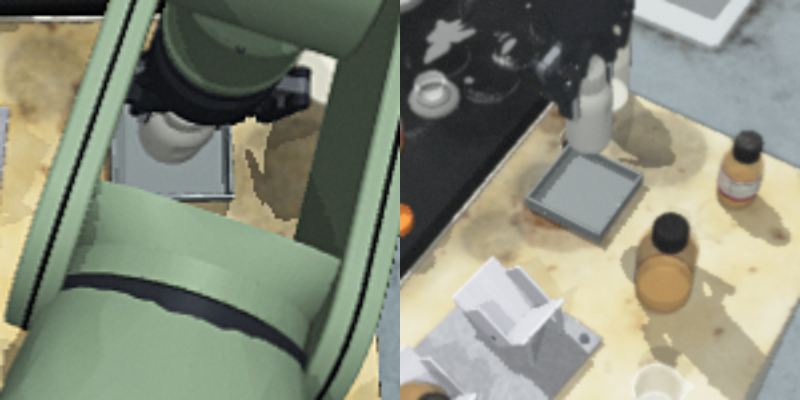

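The bottle hangs nearly upright above the tray. I lower it.

```bash
python3 -m crank '[{"grip":-1,"slide":[0.04,0.001,-0.003],"turn":[0,0.3,0]},{"grip":-1,"slide":[0.08,0.001,-0.003],"turn":[0,0.3,0]},{"grip":-1,"slide":[0.115,0.001,-0.003],"turn":[0,0.3,0]},{"grip":-1,"slide":[0.125,0.001,-0.003],"turn":[0,0.3,0]},{"grip":-1,"slide":[0.13,0.001,-0.003],"turn":[0,0.3,0]},{"grip":-1,"slide":[0.13,0.001,-0.003],"turn":[0,0.3,0]},{"grip":-1,"slide":[0.13,0.001,-0.003],"turn":[0,0.3,0]}]' 20
```

```text
time_s: 5.9
position: [0.5975, -0.1206, 0.0691]
tcp_rot: [0.708, -0.04, -0.704, -0.04]
force: [-0.5, 0.1, -1.5]
grip_width: 0.566
```

```bash
python3 -m crank '[{"grip":-1,"slide":[0.004,0,0],"turn":[0,0,0]},{"grip":-1,"slide":[0.007,0,0],"turn":[0,0,0]},{"grip":-1,"slide":[0.009,0,0],"turn":[0,0,0]},{"grip":-1,"slide":[0.009,0,0],"turn":[0,0,0]}]'
```

```text
time_s: 6.3
position: [0.5972, -0.1205, 0.0598]
tcp_rot: [0.708, -0.04, -0.704, -0.04]
force: [0.3, 0.4, -2.0]
grip_width: 0.569
```

```bash
python3 -m crank '[{"grip":-1,"slide":[0.002,0,0],"turn":[0,0,0]},{"grip":-1,"slide":[0.003,0,0],"turn":[0,0,0]},{"grip":-1,"slide":[0.004,0,0],"turn":[0,0,0]},{"grip":-1,"slide":[0.005,0,0],"turn":[0,0,0]},{"grip":-1,"slide":[0.005,0,0],"turn":[0,0,0]}]'
```

```text
time_s: 6.8
position: [0.5987, -0.1207, 0.0594]
tcp_rot: [0.708, -0.04, -0.704, -0.04]
force: [-7.5, 2.6, 19.5]
grip_width: 0.565
```

Contact on the tray floor. I ease the pressure, open and retreat upward.

```bash
python3 -m crank '[{"grip":-1,"slide":[0.001,0,0],"turn":[0,0,0]},{"grip":-1,"slide":[0.0,0,0],"turn":[0,0,0]},{"grip":0.3,"slide":[0,0,0],"turn":[0,0,0]},{"grip":1,"slide":[0,0,0],"turn":[0,0,0]},{"grip":1,"slide":[0,0,0],"turn":[0,0,0]},{"grip":1,"slide":[0,0,0],"turn":[0,0,0]},{"grip":1,"slide":[0,0,0],"turn":[0,0,0]},{"grip":1,"slide":[-0.03,0,0],"turn":[0,0,0]},{"grip":1,"slide":[-0.07,0,0],"turn":[0,0,0]},{"grip":1,"slide":[-0.12,0,0],"turn":[0,0,0]},{"grip":1,"slide":[-0.15,0,0],"turn":[0,0,0]},{"grip":1,"slide":[-0.15,0,0],"turn":[0,0,0]}]'; python3 -c "
from h import *
P=[.441,-.230];print(telemetry.read_state()['joint_positions'])
go(P+[.19],down(-6.5));go(P+[.047],down(-6.5))"
```

```text
time_s: 8.0
position: [0.6016, -0.1218, 0.2166]
tcp_rot: [0.713, -0.042, -0.699, -0.038]
force: [0.2, -0.8, 0.1]
grip_width: 0.999
[-0.3413  0.2862  1.4743  0.0012  1.3611  1.3423]
slide [0.0241 0.1255 0.1479] turn [ 0.027  -1.1307 -0.1951] |d| 0.19547437046703484
slide [0.1671 0.125  0.1507] turn [ 0.027  -1.1307 -0.1951] |d| 0.2574393344057921
```

```bash
python3 -m crank '[{"grip":1,"slide":[0.024,0.125,0.148],"turn":[0,-1.1,0]},{"grip":1,"slide":[0.024,0.125,0.148],"turn":[0,-1.1,0]},{"grip":1,"slide":[0.024,0.125,0.148],"turn":[0,-1.1,0]},{"grip":1,"slide":[0.024,0.125,0.148],"turn":[0,-1.1,0]},{"grip":1,"slide":[0.024,0.125,0.148],"turn":[0,-1.1,0]},{"grip":1,"slide":[0.024,0.125,0.148],"turn":[0,-1.1,0]}]'; python3 -c "
from h import *
P=[.441,-.230]
go(P+[.054],down(-6.5))
a=optics.capture('top')[130:280,310:460,::-1];b=optics.capture('scene')[60:260,240:440,::-1]
cv2.imwrite('pics/s.png',np.hstack([cv2.resize(a,(400,400)),cv2.resize(b,(400,400))]))"
```

```text
time_s: 8.6
position: [0.4401, -0.2295, 0.1892]
tcp_rot: [-0.706, 0.042, 0.706, 0.04]
force: [1.1, -0.2, 0.3]
grip_width: 1.0
slide [ 0.1352  0.0001 -0.001 ] turn [-0.1127  0.0261 -0.1222] |d| 0.1352244699752267
```

View pics/s.png

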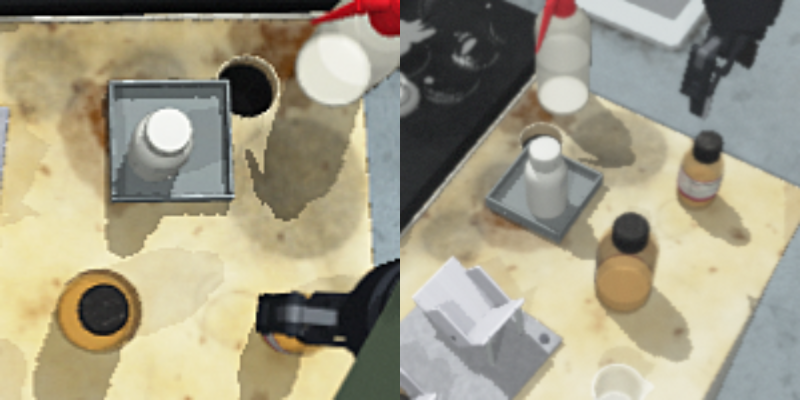

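The white bottle stands upright in the tray, cap at (168,133) in the left half of the picture. The jaws are over the small brown bottle.

```bash
python3 -m crank '[{"grip":1,"slide":[0.03,0,0],"turn":[0,0,0]},{"grip":1,"slide":[0.06,0,0],"turn":[0,0,0]},{"grip":1,"slide":[0.09,0,0],"turn":[0,0,0]},{"grip":1,"slide":[0.12,0,-0.001],"turn":[0,0,0]},{"grip":1,"slide":[0.135,0,-0.001],"turn":[0,0,0]},{"grip":1,"slide":[0.135,0,-0.001],"turn":[0,0,0]},{"grip":-1,"slide":[0.135,0,-0.001],"turn":[0,0,0]},{"grip":-1,"slide":[0.135,0,-0.001],"turn":[0,0,0]},{"grip":-1,"slide":[0.135,0,-0.001],"turn":[0,0,0]},{"grip":-1,"slide":[0.135,0,-0.001],"turn":[0,0,0]},{"grip":-1,"slide":[0.135,0,-0.001],"turn":[0,0,0]},{"grip":-1,"slide":[0.135,0,-0.001],"turn":[0,0,0]}]' 50
```

```text
time_s: 9.9
position: [0.4443, -0.2307, 0.0569]
tcp_rot: [0.708, -0.042, -0.704, -0.038]
force: [1.2, 0.2, 7.1]
grip_width: 0.574
```

```bash
python3 -m crank '[{"grip":-1,"slide":[-0.03,0,0],"turn":[0,0,0]},{"grip":-1,"slide":[-0.07,0,0],"turn":[0,0,0]},{"grip":-1,"slide":[-0.12,0,0],"turn":[0,0,0]},{"grip":-1,"slide":[-0.17,0,0],"turn":[0,0,0]},{"grip":-1,"slide":[-0.21,0,0],"turn":[0,0,0]},{"grip":-1,"slide":[-0.21,0,0],"turn":[0,0,0]}]'; python3 -c "
from h import *
print(bay(.177));q=bay(.177);q[2]=.27;go(q,RB)"
```

```text
time_s: 10.5
position: [0.4466, -0.2319, 0.2746]
tcp_rot: [0.712, -0.045, -0.7, -0.035]
force: [1.0, -0.7, -2.1]
grip_width: 0.574
[0.4909 0.0806 0.1759]
slide [ 0.0008 -0.3155 -0.0088] turn [ 0.2532 33.9939 -0.6785] |d| 0.31566858405929565
```

```bash
python3 -m crank '[{"grip":-1,"slide":[0,-0.315,-0.009],"turn":[0.2,34,-0.7]},{"grip":-1,"slide":[0,-0.315,-0.009],"turn":[0.2,34,-0.7]},{"grip":-1,"slide":[0,-0.315,-0.009],"turn":[0.2,34,-0.7]},{"grip":-1,"slide":[0,-0.315,-0.009],"turn":[0.2,34,-0.7]},{"grip":-1,"slide":[0,-0.315,-0.009],"turn":[0.2,34,-0.7]},{"grip":-1,"slide":[0,-0.315,-0.009],"turn":[0.2,34,-0.7]},{"grip":-1,"slide":[0,-0.315,-0.009],"turn":[0.2,34,-0.7]},{"grip":-1,"slide":[0,-0.315,-0.009],"turn":[0.2,34,-0.7]},{"grip":-1,"slide":[0,-0.315,-0.009],"turn":[0.2,34,-0.7]},{"grip":-1,"slide":[0,-0.315,-0.009],"turn":[0.2,34,-0.7]}]'; python3 -c "
from h import *
go(bay(.177,.03),RB)
a=optics.capture('top')[130:280,220:370,::-1];b=optics.capture('scene')[130:330,180:380,::-1]
cv2.imwrite('pics/b.png',np.hstack([cv2.resize(a,(400,400)),cv2.resize(b,(400,400))]))"
```

```text
time_s: 11.5
position: [0.4905, 0.0789, 0.2697]
tcp_rot: [0.885, -0.051, -0.462, -0.026]
force: [0.7, -0.3, -1.2]
grip_width: 0.575
slide [ 0.0771 -0.0018  0.0495] turn [-0.025   0.1091 -0.0465] |d| 0.091588187921798
```

View pics/b.png

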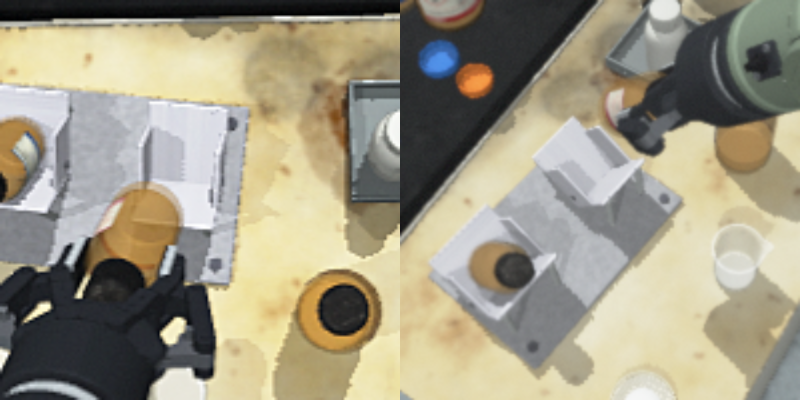

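The bottle is held in line with the tool, above the empty narrow bay. I move to the entry line with a few millimetres of clearance from the back.

```bash
python3 -m crank '[{"grip":-1,"slide":[0.04,-0.002,0.025],"turn":[0,0,0]},{"grip":-1,"slide":[0.077,-0.002,0.046],"turn":[0,0,0]},{"grip":-1,"slide":[0.077,-0.002,0.046],"turn":[0,0,0]},{"grip":-1,"slide":[0.077,-0.002,0.046],"turn":[0,0,0]}]'; python3 -c "
from h import *
go(bay(.177,.034),RB);go(bay(.072,.034),RB)
a=optics.capture('top')[130:280,220:370,::-1];b=optics.capture('scene')[130:330,180:380,::-1]
cv2.imwrite('pics/b2.png',np.hstack([cv2.resize(a,(400,400)),cv2.resize(b,(400,400))]))"
```

```text
time_s: 12.0
position: [0.4973, 0.0786, 0.1803]
tcp_rot: [0.885, -0.052, -0.462, -0.027]
force: [0.1, -0.6, -0.7]
grip_width: 0.574
slide [-0.0002 -0.0012 -0.0001] turn [-0.1604  0.1322 -0.1463] |d| 0.0012339360850709459
slide [ 0.1048 -0.0015 -0.0003] turn [-0.1604  0.1322 -0.1463] |d| 0.10483687356845459
```

View pics/b2.png

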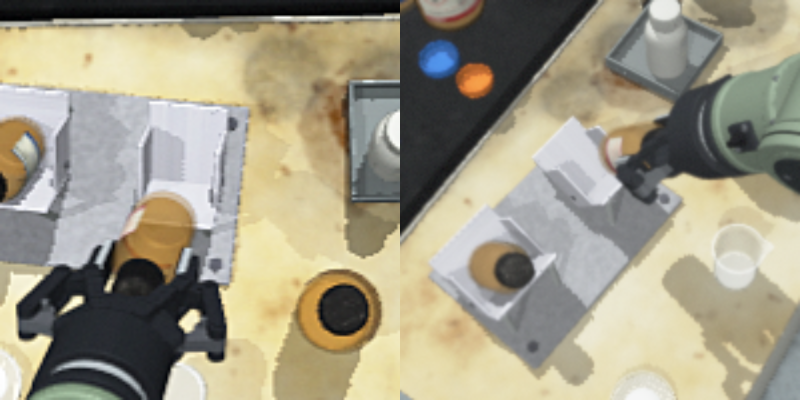

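```bash
python3 -m crank '[{"grip":-1,"slide":[0.015,-0.0015,0],"turn":[0,0,0]},{"grip":-1,"slide":[0.03,-0.0015,0],"turn":[0,0,0]},{"grip":-1,"slide":[0.04,-0.0015,0],"turn":[0,0,0]},{"grip":-1,"slide":[0.05,-0.0015,0],"turn":[0,0,0]},{"grip":-1,"slide":[0.06,-0.0015,0],"turn":[0,0,0]},{"grip":-1,"slide":[0.07,-0.0015,0],"turn":[0,0,0]},{"grip":-1,"slide":[0.07,-0.0015,0],"turn":[0,0,0]}]'; python3 -c "
from h import *
go(bay(.057,.034),RB)"
```

```text
time_s: 12.8
position: [0.5399, 0.0758, 0.1255]
tcp_rot: [0.886, -0.052, -0.46, -0.027]
force: [0.4, 0.9, -1.5]
grip_width: 0.575
slide [0.0505 0.0007 0.0035] turn [-0.1599 -0.1452 -0.0908] |d| 0.050647515164868116
```

```bash
python3 -m crank '[{"grip":-1,"slide":[0.008,0.0007,0.0035],"turn":[0,0,0]},{"grip":-1,"slide":[0.016,0.0007,0.0035],"turn":[0,0,0]},{"grip":-1,"slide":[0.024,0.0007,0.0035],"turn":[0,0,0]},{"grip":-1,"slide":[0.032,0.0007,0.0035],"turn":[0,0,0]},{"grip":-1,"slide":[0.04,0.0007,0.0035],"turn":[0,0,0]},{"grip":-1,"slide":[0.04,0.0007,0.0035],"turn":[0,0,0]}]'; python3 -c "
from h import *
go(bay(.057,.034),RB)"
```

```text
time_s: 13.4
position: [0.5598, 0.0726, 0.0897]
tcp_rot: [0.886, -0.052, -0.461, -0.027]
force: [-0.0, 0.0, -0.9]
grip_width: 0.573
slide [ 0.0096 -0.0001 -0.0006] turn [-0.1551 -0.0517 -0.1089] |d| 0.00958909545651188
```

Free down to about 10 mm above the foot. I continue in small steps.

```bash
python3 -m crank '[{"grip":-1,"slide":[0.002,0,0],"turn":[0,0,0]},{"grip":-1,"slide":[0.004,0,0],"turn":[0,0,0]},{"grip":-1,"slide":[0.006,0,0.001],"turn":[0,0,0]},{"grip":-1,"slide":[0.0075,0,0.002],"turn":[0,0,0]},{"grip":-1,"slide":[0.0075,0,0.002],"turn":[0,0,0]}]';python3 -m crank '[{"grip":-1,"slide":[0.001,0,0],"turn":[0,0,0]},{"grip":-1,"slide":[0.002,0,0],"turn":[0,0,0]},{"grip":-1,"slide":[0.002,0,0],"turn":[0,0,0]}]'; python3 -c "
from h import *
go(bay(.057,.034),RB)"
```

```text
time_s: 13.9
position: [0.5621, 0.0723, 0.082]
tcp_rot: [0.886, -0.052, -0.461, -0.027]
force: [-0.9, 0.3, -1.7]
grip_width: 0.573
time_s: 14.2
position: [0.5633, 0.0722, 0.0804]
tcp_rot: [0.886, -0.052, -0.461, -0.027]
force: [0.5, -0.4, -2.5]
grip_width: 0.575
slide [-0.0001 -0.0002 -0.0031] turn [-0.1538 -0.0174 -0.1141] |d| 0.003068976124329502
```

```bash
for i in 1 2; do python3 -m crank '[{"grip":-1,"slide":[0.001,0,0],"turn":[0,0,0]},{"grip":-1,"slide":[0.002,0,0],"turn":[0,0,0]},{"grip":-1,"slide":[0.002,0,0],"turn":[0,0,0]}]'; done; python3 -c "
from h import *
go(bay(.057,.034),RB)"
```

```text
time_s: 14.5
position: [0.5643, 0.072, 0.0795]
tcp_rot: [0.886, -0.052, -0.461, -0.027]
force: [-9.3, -0.6, 9.8]
grip_width: 0.57
time_s: 14.8
position: [0.5646, 0.0719, 0.0795]
tcp_rot: [0.886, -0.052, -0.46, -0.026]
force: [-22.3, -1.7, 24.7]
grip_width: 0.573
slide [-0.0015 -0.0002 -0.0024] turn [-0.1049 -0.0741 -0.1677] |d| 0.002886553978138741
```

Foot contact. I ease off, move gently toward the back, then look at the force.

```bash
python3 -m crank '[{"grip":-1,"slide":[-0.0015,0,0],"turn":[0,0,0]},{"grip":-1,"slide":[-0.0015,0,0.002],"turn":[0,0,0]},{"grip":-1,"slide":[-0.0015,0,0.003],"turn":[0,0,0]},{"grip":-1,"slide":[-0.0015,0,0.004],"turn":[0,0,0]},{"grip":-1,"slide":[-0.0015,0,0.004],"turn":[0,0,0]}]'; python3 -c "
from h import *
go(bay(.057,.034),RB)"
```

```text
time_s: 15.3
position: [0.5626, 0.0724, 0.08]
tcp_rot: [0.887, -0.052, -0.459, -0.026]
force: [2.6, -1.0, 3.2]
grip_width: 0.577
slide [ 0.0001 -0.     -0.0039] turn [-0.1125 -0.3159 -0.125 ] |d| 0.003881630403642238
```

Light back contact. I release, then retreat along the axis.

```bash
python3 -m crank '[{"grip":0.2,"slide":[0,0,0],"turn":[0,0,0]},{"grip":0.3,"slide":[0,0,0],"turn":[0,0,0]},{"grip":0.4,"slide":[0,0,0],"turn":[0,0,0]},{"grip":1,"slide":[0,0,0],"turn":[0,0,0]},{"grip":1,"slide":[0,0,0],"turn":[0,0,0]},{"grip":1,"slide":[0,0,0],"turn":[0,0,0]},{"grip":1,"slide":[0,0,0],"turn":[0,0,0]},{"grip":1,"slide":[-0.02,0,0],"turn":[0,0,0]},{"grip":1,"slide":[-0.04,0,0],"turn":[0,0,0]},{"grip":1,"slide":[-0.07,0,0],"turn":[0,0,0]},{"grip":1,"slide":[-0.11,0,0],"turn":[0,0,0]},{"grip":1,"slide":[-0.15,0,0],"turn":[0,0,0]},{"grip":1,"slide":[-0.18,0,0],"turn":[0,0,0]},{"grip":1,"slide":[-0.18,0,0],"turn":[0,0,0]}]'; python3 -c "
from h import *
a=optics.capture('top')[130:280,200:400,::-1];b=optics.capture('scene')[80:330,180:430,::-1]
cv2.imwrite('pics/f.png',np.hstack([cv2.resize(a,(400,300)),cv2.resize(b,(400,400))[:300]]) if 0 else np.hstack([np.vstack([cv2.resize(a,(400,300)),np.zeros((100,400,3),np.uint8)]),cv2.resize(b,(400,400))]))
print(proj('top',[bay(.116),bay(.0)]),proj('scene',[bay(.116)]))"
```

```text
time_s: 16.7
position: [0.4605, 0.0852, 0.2321]
tcp_rot: [0.889, -0.051, -0.454, -0.027]
force: [1.2, 0.2, 0.3]
grip_width: 1.006
[[280.9286 211.88  ]
 [289.3385 188.5479]] [[290.7741 209.8175]]
```

View pics/f.png

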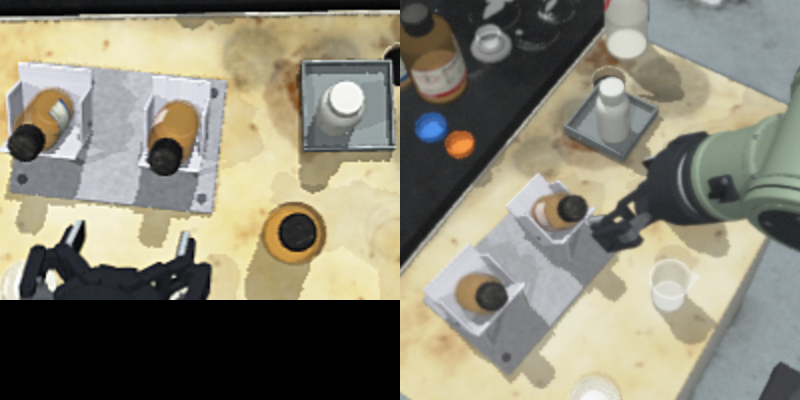

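The small brown bottle leans in the narrow bay, its cap at (165,156) left and (572,208) right. It looks the same as the kept one. I check it numerically against the kept bottle.

```bash
python3 - <<'E'
from h import *
t=optics.capture('top');s=optics.capture('scene')
def blob(im,x0,x1,y0,y1):
    m=(im[y0:y1,x0:x1].max(2)<60).astype(np.uint8);c,l,st,ce=cv2.connectedComponentsWithStats(m);i=1+st[1:,4].argmax();return ce[i]+[x0,y0],st[i,4]
for k,a,b,o in(("small",(270,295,195,222),(276,300,198,222),O),("kept",(200,224,190,214),(222,245,254,278),O+.15*ll)):
    u,n=blob(t,*a);v,m=blob(s,*b);X=tri(v,u);d=X-o
    print(k,u,n,v,m,"bay xyz",d@xb,d@ll,d@zb)
E
```

```text
small [282.4641 208.0717] 237 [287.1022 210.5985] 137 bay xyz 0.025705516832268387 0.00013340213591231734 0.09739805253149302
kept [213.0165 201.0905] 243 [235.901  267.3861] 101 bay xyz 0.021870098918324844 0.00453551171931867 0.09052339781866951
```

```bash
python3 - <<'E'
from h import *
for n,k,u,o in(("top","small",(282.46,208.07),O),("top","kept",(213.02,201.09),O+.15*ll),("scene","small",(287.1,210.6),O),("scene","kept",(235.9,267.39),O+.15*ll)):
    c,d=ray(n,[u]);d=d[0];P=c+d*((.026-(c-o)@xb)/(d@xb))-o
    print(n,k,"y",P@ll,"s",P@zb)
for n,o in(("top",O),("top",O+.15*ll)):print(proj(n,[o+.026*xb+.116*zb,o+.026*xb+.104*zb,o+.026*xb]))
t=optics.capture('top');s=optics.capture('scene')
cv2.imwrite('pics/z.png',np.hstack([cv2.resize(t[155:225,200:300],None,fx=4,fy=4)[:280],cv2.resize(s[185:285,205:305],None,fx=4,fy=4)[:280]])[:,:,::-1])
E
```

```text
top small y -0.00033217978071752117 s 0.09889525952516538
top kept y 0.0010838864340571948 s 0.09902244068911925
scene small y 0.0002103174907811334 s 0.09662967545366336
scene kept y 0.007068391467032769 s 0.10593718108982908
[[280.9286 211.88  ]
 [281.9004 209.1806]
 [289.3385 188.5479]]
[[210.8391 204.7622]
 [212.7371 202.1875]
 [227.3089 182.4714]]
```

In the top view the inserted bottle sits at s = 98.9 mm and the kept one at 99.0 mm, both close to mid-width, so it is fully down. The gripper is clear, so I hand in.

```bash
python3 -c "
from rig import arm,telemetry
s=telemetry.read_state();print(s['time_s'],s['force']);print(arm.sign_off())"
```

```text
17.0 [-0.51481415  0.57523202 -0.61879569]
the job is handed in; nothing more can be done
None
```

I lifted the white bottle out of the narrow (right) bay and stood it upright in the tray. I then put the small brown bottle in the narrow bay, fully down and leaning against the back. The large brown bottle, the kept bottle and the bystanders were left alone. I handed in at 17.0 s; no verdict is reported.

**Last checks:**
- **White bottle:** it looks upright in the tray in both cameras. I judged this by eye and did not measure the angle.
- **Small brown bottle:** in the top view its cap sits as far up its bay as the kept bottle's (98.9 mm against 99.0 mm). It is about 0.3 mm off mid-width.
- **Force while seating it:** the highest wrist reading was about 33 N. The bay contact force itself was not measured.
- **Gripper:** open and clear, with the wrist force near zero.

**What disagreed or failed:**
- **Scene camera:** for the kept bottle this view disagreed with the top view by about 6–7 mm, and the two brown bottles came out 9 mm apart along the bay. Only part of the kept bottle's cap was picked up there, so I trusted the top view.
- **Last picture:** the viewer refused my final zoom because I had reached the 12-picture limit.

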